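# Lay a headstock blank down and push it home against the sanding stop

## Robot

A 7-joint arm with a two-finger parallel gripper is mounted at the origin on the work surface. World frame = base frame: x ahead of the robot, y to its left, z up, the work surface at z = 0. Lengths are in m, angles in rad, forces in N, time in s.
With the tool pointing down it reaches from about 0.4 to 0.85 m from the base axis. Payload 4.5 kg.
Tool frame: the origin (TCP) lies at the very end of the fingers, on their centre line; the grasp point (between the pads) lies behind it (manip.pinch_z is the z of the grasp point in the tool frame, in m); z points along the fingers, y is the line along which they close (so a half turn about z gives the same grasp; the last joint's range is limited). The gripper opens to 85 mm and grips with 20 to 120 N. Pads are 22 mm wide; open, the fingers measure 114 mm over their backs; the gripper's body (76 mm by 85 mm) begins 54 mm behind the grasp point. The pads swing forward as they close: fully open they stand 13 mm farther back than shut.
Start: joints at [1.366, 0.689, -0.195, 1.565, 0.157, 0.902, -0.215], TCP at [0.148, -0.607, 0.231] pointing down, gripper open.
Joint ranges: [-3.01, 3.01], [-0.46, 2.08], [-1.47, 1.51], [0.13, 2.56], [-1, 4.14], [0.04, 2.09], [-2.66, 2.66]. Speed limits (rad/s): [2.57, 2.57, 3.14, 3.14, 3.14, 3.14, 3.14].

## Interface

Orientations are given as a unit quaternion [w, x, y, z].
In Python, from bench import manip gives the robot as it stands.
- The arm moves only by the tool servo_tool, never from a script. Its arguments are lists of equal length, an entry for each row: "translation": the shift along the tool's x, y, z in m, a list of three; "turn": the turn about the tool's z in rad; "jaw": the closure, from 0 (fully open) to 1 (shut). A call has 1 to 5 rows; each row shifts and turns the commanded pose from where the row before left it, along the tool's axes as they then stand; what a row does not reach is not made up. A row lasts 1/8 s, in which the tool goes at most 62.5 mm and 10.7 degrees, less where a joint would pass 70% of its speed; a pose out of reach is approached as far as the arm can. A call with a gripper value outside its range is refused whole. The fingers move at their own pace and stop on an object; the grip force is fixed at half the most. Time passes only in rows, so rows that do not move let the fingers close. It gives the time, the measured TCP pose, the force, the opening and the grip force at its end, in the units of the state.
- manip.read_state(): the state, without advancing time (a new reading comes with each control period).
- manip.snapshot(name): name is "side" or "top"; returns a dict with "img" (400x640x3 uint8, red, green, blue), "fx", "fy", "cx", "cy" (pixels), "rvec" (rotation vector, rad) and "tvec" (3), from world to camera coordinates, as OpenCV has them. Camera axes: x right, y down, z forward; pixel columns grow to the right and rows downward; lengths in m; the calibration is good to about 2 mm. A picture is of the moment at which its call begins. There is no depth.
- manip.job_done(): hands the job in; it is judged then, once.
The state is a dict: "time": time; "qpos": joint angles; "qvel": joint speeds; "joint_efforts": joint torques, N m; "eef_pos": TCP position; "tool_rot": TCP orientation; "contact_force": force on the tool from outside, world axes, zero at the start; "ft_torque": the same for the moment, N m; "finger_gap": opening from 0.0 (shut) to 1.0 (fully open); "gripper_force": force on a finger pad.
Only numpy, scipy, OpenCV 4.12 (cv2) and the standard library are available. Lean on these libraries where they do the work, as an engineer would, in place of code of your own. Each camera call takes 0.05 s, during which the arm holds its last target. There are 200 camera calls.

## Task

The headstock blank was left standing on end on the sanding board while its glue dried. With the fingers only pushing, never picking it up, push it over so that it lies flat on the board with its dark walnut face upward, then slide it along the board until the whole of its leading end sits fully home and flush against the green stop, ready for the sander. Leave the glue bottle, the pencil pot and the cork sanding block where they are, and finish with the hand clear of everything.

Things in the scene. Friction and masses are not known exactly. Their poses are not given: they have to be found in the camera images.
- blank: Loose maple block 80 (x) x 45 (y) x 130 (z) mm, about 0.36 kg, with a 7.5 mm dark walnut cap over its -y face. It starts standing on end, its y axis pointing to the stop within 27 degrees. Origin: centre of the end it stands on (once tipped: the end farther from the stop). Pushed on the walnut face 80 mm or more above the board it tips, not slides; it falls by itself past 19 degrees.
- blank_end (a point): Centre of the blank's other 80 x 45 mm end, 130 mm from its origin along its z: the upper end at the start, the leading end, to be set against the stop, once tipped over. Axes as the blank's.
- blank_mid (a point): Centre of the blank's volume: 65 mm above the board when it stands, 22.5 mm when it lies flat. Lying askew, it may jam on a corner against the stop; pushed sideways on its side face near the rear end it swings square. Axes as the blank's.
- board: Fixed brown wooden sanding board on the bench, 320 (x) x 380 (y) x 12 (z) mm; origin at the centre of its underside (z = 0), z up; its top is at z = 12 mm. Near its +y edge is the green stop. Its place varies by some 10 cm and it may be turned up to 17 degrees.
- stop (a point): Foot of the green stop's working face: middle of its length, at the height of the board's top. The stop is a fixed batten 300 mm long (along the board's x), 25 mm thick, 25 mm high above the board; its flat face looks to the board's -y, 150 mm from the board's centre. Axes as the board's: y points into the stop.
- glue: Bystander: white glue bottle with a blue band and an orange cap, 56 mm across, 150 mm high, standing loose on the bench beside or behind the board. Origin: centre of its underside.
- pot: Bystander: blue pencil pot, 68 mm across, 95 mm high (150 mm with its pencils), standing loose on the bench beside or behind the board. Origin: centre of its underside.
- cork: Bystander: brown cork sanding block with red paper underneath, 60 (x) x 100 (y) x 28 mm high, lying loose on the bench beside the board's +x edge. Origin: centre of its underside.
There are look-alikes about, which are no part of the job. What is shaped like the blank but purple is not meant.

How it is judged:
On the way, in this order (a step that is already met when the one before it is completed fails the run):
1. the blank lies flat on the board, walnut face up (angle between blank's own y axis and vertical above 3.04 rad and height (world z) of blank_mid between 0.028 and 0.045 m), for 0.2 s.
2. it is home against the stop, still flat (all of step 1 and y of blank_end in the frame of stop between -0.004 and 0.004 m and angle between the z axis of blank and the y axis of board, either way round below 0.06 rad and x of blank_end in the frame of stop between -0.11 and 0.11 m), for 0.2 s.
At the end, for the whole second after the job is handed in: The blank lies flat, walnut up (within 6 degrees), at rest; its leading end's middle is within 4 mm of the stop's face and 110 mm of the stop's middle, square within 3.4 degrees; bystanders within 25 mm of where they were (all of step 2 and linear speed of blank below 0.01 m/s and distance of each of glue, pot, cork from where it was at the start of the episode below 0.025 m); the robot touches nothing.
It fails at once if the blank is lifted (its middle more than about 25 mm higher than tipping over brings it, or about 25 mm off the board when lying) (height (world z) of blank_mid above 0.106 m or (angle between blank's own z axis and vertical between 1.4 and 1.74 rad and height (world z) of blank_mid above 0.07 m)).
It fails at once if the glue bottle is moved more than 25 mm or knocked over (distance of glue from where it was at the start of the episode above 0.025 m or angle between glue's own z axis and vertical above 0.4 rad).
It fails at once if the pencil pot is moved more than 25 mm or knocked over (distance of pot from where it was at the start of the episode above 0.025 m or angle between pot's own z axis and vertical above 0.4 rad).
It fails at once if the cork block is moved more than 25 mm or knocked over (distance of cork from where it was at the start of the episode above 0.025 m or angle between cork's own z axis and vertical above 0.4 rad).
It also fails if it takes over 54 s, if anything falls off the work surface, if the arm or the gripper's body presses on something with over 40 N, if the wrist force passes 120 N, or if a joint passes its speed limit or range.

## Working session

There is one attempt and no reset: what is moved stays moved. The work goes in short steps, Python scripts to look and compute and a tool call to move; the robot and the scene stay as the last step left them, time stands still between calls to the robot, and variables do not carry over. Pictures are saved under pics/ and viewed, at most 10 in all, crops included, and the job is handed in when it is done.

Besides the shell and the picture viewer there is one more tool, called after "Emit:" as a command line: name --pt "numbers of a row" for each row, then --argument value for the rest. servo_tool: Moves the arm, as the interface text tells. Its arguments: {"type":"object","properties":{"translation":{"type":"array","items":{"type":"array","items":{"type":"number"}}},"turn":{"type":"array","items":{"type":"number"}},"jaw":{"type":"array","items":{"type":"number"}}},"required":["translation","turn","jaw"]}

```bash
mkdir -p pics; ls
cat > h.py <<'E'
import numpy as np, cv2
from bench import manip
def snap(n,f=None):
    s=manip.snapshot(n)
    if f: cv2.imwrite('pics/'+f, s['img'][:,:,::-1])
    return s
def ray(s,u,v):
    R=cv2.Rodrigues(np.array(s['rvec'],float))[0]; t=np.array(s['tvec'],float).ravel()
    d=R.T@np.array([(u-s['cx'])/s['fx'],(v-s['cy'])/s['fy'],1.]); return -R.T@t,d
def onz(s,u,v,z):
    c,d=ray(s,u,v); return c+d*(z-c[2])/d[2]
def proj(s,P):
    return cv2.projectPoints(np.array(P,float).reshape(-1,1,3),np.array(s['rvec'],float),np.array(s['tvec'],float),np.array([[s['fx'],0,s['cx']],[0,s['fy'],s['cy']],[0,0,1.]]),None)[0].reshape(-1,2)
E
python3 - <<'E'
from h import *
import pickle
for n in('top','side'):
    s=snap(n,n+'0.png'); pickle.dump(s,open(n+'0.pkl','wb')); print(n,ray(s,320,200))
st=manip.read_state(); print(st['time'],st['eef_pos'],st['tool_rot'],st['contact_force'],manip.pinch_z)
E
```

```text
pics
top (array([ 3.64541593e-01, -1.03062356e-04,  1.40029182e+00]), array([ 0.16683882,  0.00476868, -0.9860355 ]))
side (array([ 0.53412177, -0.81459677,  0.63109687]), array([ 0.07148453,  0.82057133, -0.56708736]))
0.1 [ 0.14767609 -0.60669998  0.2305489 ] [-8.22329092e-04  9.92875339e-01  1.19154791e-01 -1.44879900e-04] [-0.07869793 -0.10909268  0.28560419] -0.0187
```

View pics/top0.png

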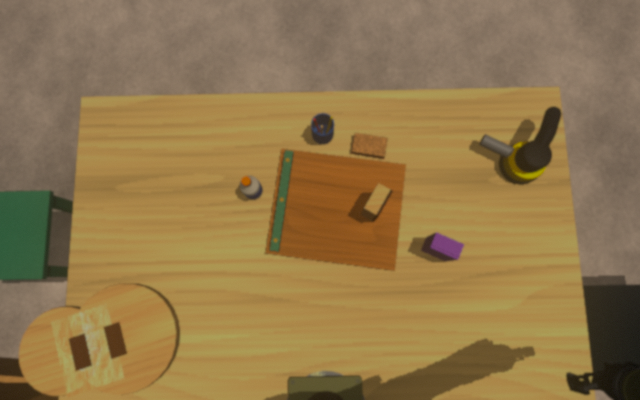

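View pics/side0.png

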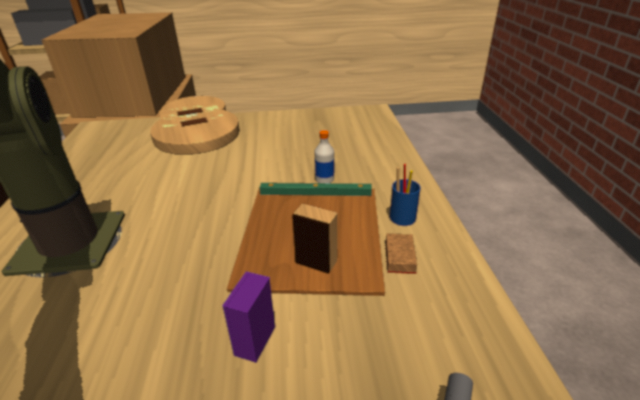

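The top view shows the stop at about (283,200), the board around (335,210), the maple blank's top at (378,200), the cork at (369,145), the pot at (322,128) and the glue at (250,187). In the side view the blank's walnut face is at (312,238).

Things that could be taken for the blank:
- the purple block, top (445,246), side (250,315): wrong colour
- the dark-and-maple pieces on the round table, top (80,350) and (115,340): not on the board
- the cork, (369,145)

I choose the maple and walnut block at (378,200).

Run:
```python
from h import *
import pickle
T=pickle.load(open('top0.pkl','rb'));S=pickle.load(open('side0.pkl','rb'))
I=T['img']; hsv=cv2.cvtColor(I,cv2.COLOR_RGB2HSV)
for n,(u,v) in dict(board=(330,180),board2=(340,240),blank=(378,200),stop=(283,200),table=(450,180),walnut=(392,210)).items(): print(n,I[v,u],hsv[v,u])
a=cv2.resize(I[135:280,255:415],None,fx=3.6,fy=3.6,interpolation=cv2.INTER_CUBIC)
b=cv2.resize(S['img'][170:300,220:400],None,fx=3,fy=3,interpolation=cv2.INTER_CUBIC)
c=np.zeros((max(a.shape[0],0)+0,a.shape[1],3),np.uint8);c[:]=a
print(a.shape,b.shape)
cv2.imwrite('pics/c0.png',a[:,:,::-1]);cv2.imwrite('pics/c1.png',b[:,:,::-1])
# stop mask
m=cv2.inRange(hsv,(70,60,30),(100,255,160)); m[:,:240]=0;m[:,310:]=0
c=max(cv2.findContours(m,0,2)[0],key=cv2.contourArea); r=cv2.minAreaRect(c);bx=cv2.boxPoints(r);print('stop',bx)
P=np.array([onz(T,u,v,.037) for u,v in bx]);print(P.round(4))
```

```text
board [147  89  32] [ 15 199 147]
board2 [137  83  31] [ 15 197 137]
blank [171 132  68] [ 19 154 171]
stop [113 103  48] [ 25 147 113]
table [157 122  67] [ 18 146 157]
walnut [156  94  35] [ 15 198 156]
(522, 576, 3) (390, 540, 3)Traceback (most recent call last):
  File "<stdin>", line 13, in <module>
ValueError: max() iterable argument is empty
```

View pics/c0.png

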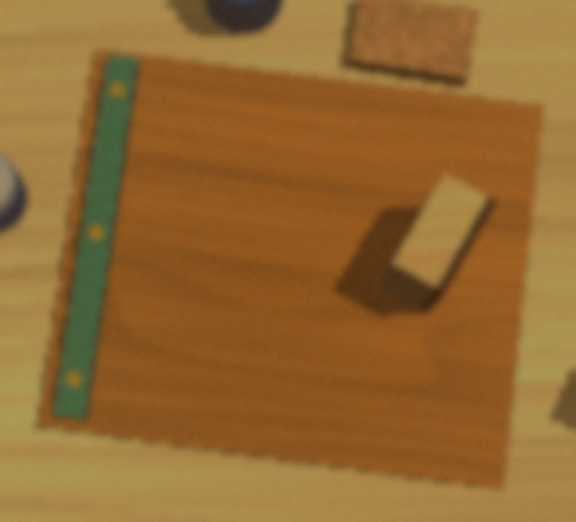

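View pics/c1.png

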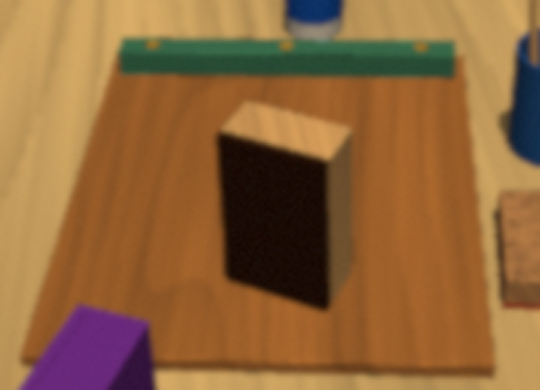

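The crops confirm a maple top with a dark walnut face turned away from the stop. In crop 0 the top corners are at about (447,172), (492,200), (435,290) and (392,262). The block is yawed relative to the board.

```bash
cat >> h.py <<'E'
def box(m):
    c=max(cv2.findContours(m,cv2.RETR_EXTERNAL,2)[0],key=cv2.contourArea); return cv2.boxPoints(cv2.minAreaRect(c)),c
def rectz(s,m,z):
    """mask pixels -> world plane z -> min area rect: centre,size,angle of long axis, corners"""
    c=max(cv2.findContours(m,cv2.RETR_EXTERNAL,cv2.CHAIN_APPROX_NONE)[0],key=cv2.contourArea)
    P=np.array([onz(s,u,v,z)[:2] for u,v in c[:,0,:]],np.float32)*1000
    r=cv2.minAreaRect(P); return r,cv2.boxPoints(r)
E
python3 - <<'E'
from h import *
import pickle
T=pickle.load(open('top0.pkl','rb'));S=pickle.load(open('side0.pkl','rb'))
def hs(s): return cv2.cvtColor(s['img'],cv2.COLOR_RGB2HSV)
h=hs(T)
def win(m,x0,x1,y0,y1):
    o=np.zeros_like(m);o[y0:y1,x0:x1]=m[y0:y1,x0:x1];return o
g=win(cv2.inRange(h,(38,50,30),(95,255,255)),255,305,140,262); g=cv2.morphologyEx(g,cv2.MORPH_CLOSE,np.ones((5,5)))
r,b=rectz(T,g,.037);print('stop',r,b.round(0).tolist())
bl=win(cv2.inRange(h,(0,0,130),(40,178,255)),350,400,175,225)
r,b=rectz(T,bl,.142);print('blanktop',r,b.round(0).tolist())
# board
bd=win(cv2.inRange(h,(8,180,60),(17,255,255)),255,412,140,280);bd=cv2.morphologyEx(bd|g,cv2.MORPH_CLOSE,np.ones((35,35)))
r,b=rectz(T,bd,.012);print('board',r,b.round(0).tolist())
ck=win(cv2.inRange(h,(0,100,20),(17,190,255)),345,395,128,162);r,b=rectz(T,ck,.028);print('cork',r,b.round(0).tolist())
# walnut face in the side view: bottom corners on z=.012
w=win(cv2.inRange(S['img'],(0,0,0),(60,40,35)),285,345,195,280)
c=max(cv2.findContours(w,0,2)[0],key=cv2.contourArea); q=cv2.approxPolyDP(c,5,True)[:,0];print(q.tolist())
for u,v in q: print(u,v,onz(S,u,v,.012).round(3),onz(S,u,v,.142).round(3))
# side stop bottom edge
hS=hs(S); gs=win(cv2.inRange(hS,(60,60,20),(100,255,255)),250,380,178,202); b,c=box(gs);print('side stop',b.tolist(),[onz(S,u,v,.012).round(3).tolist() for u,v in b],[onz(S,u,v,.037).round(3).tolist() for u,v in b])
E
```

```text
stop ((599.1106567382812, 119.59481048583984), (22.830116271972656, 294.58599853515625), 81.32089233398438) [[452.0, 131.0], [743.0, 86.0], [746.0, 109.0], [455.0, 153.0]]
blanktop ((580.1336059570312, -146.84912109375), (38.55164337158203, 80.58209228515625), 58.494110107421875) [[536.0, -142.0], [604.0, -184.0], [625.0, -151.0], [556.0, -109.0]]
board ((575.5289306640625, -40.4954833984375), (376.11309814453125, 316.4151611328125), 81.2793197631836) [[391.0, -202.0], [703.0, -250.0], [760.0, 121.0], [448.0, 169.0]]
cork ((759.9710083007812, -142.5096893310547), (103.47290802001953, 68.10834503173828), 78.2958755493164) [[716.0, -186.0], [783.0, -200.0], [804.0, -99.0], [737.0, -85.0]]
[[294, 215], [296, 261], [327, 272], [328, 225]]
294 215 [0.541 0.024 0.012] [ 0.539 -0.152  0.142]
296 261 [ 0.537 -0.145  0.012] [ 0.536 -0.285  0.142]
327 272 [ 0.6   -0.186  0.012] [ 0.586 -0.318  0.142]
328 225 [ 0.621 -0.028  0.012] [ 0.602 -0.193  0.142]
side stop [[260.9168701171875, 192.9871063232422], [261.03375244140625, 183.1670684814453], [370.03021240234375, 184.4646453857422], [369.913330078125, 194.28468322753906]] [[0.456, 0.136, 0.012], [0.456, 0.186, 0.012], [0.758, 0.139, 0.012], [0.748, 0.091, 0.012]] [[0.459, 0.097, 0.037], [0.459, 0.146, 0.037], [0.749, 0.1, 0.037], [0.739, 0.054, 0.037]]
```

Emit:
servo_tool --pt "0 0 0" --pt "0 0 0" --pt "0 0 0" --pt "0 0 0" --pt "0 0 0" --turn '[-0.156,-0.156,-0.156,-0.156,-0.156]' --jaw '[0.5,0.5,0.5,0.5,0.5]'

```text
time: 0.72
eef_pos: [0.1476, -0.6069, 0.2308]
tool_rot: [-0.001, 0.872, 0.49, 0.0]
contact_force: [-0.2, 0.0, 0.2]
finger_gap: 0.501
gripper_force: 0.0
```

Emit:
servo_tool --pt "0.054 0.0128 0" --pt "0.054 0.0128 0" --pt "0.054 0.0128 0" --pt "0.054 0.0128 0" --pt "0.054 0.0128 0" --turn '[0,0,0,0,0]' --jaw '[0.5,0.5,0.5,0.5,0.5]'

```text
time: 1.35
eef_pos: [0.3448, -0.4095, 0.2311]
tool_rot: [-0.0, 0.873, 0.488, -0.0]
contact_force: [-0.1, 0.2, -0.3]
finger_gap: 0.502
gripper_force: 0.0
```

```bash
cat >> h.py <<'E'
from scipy.spatial.transform import Rotation as Ro
def to(x,y,z,push=None):
    """remaining shift in tool axes to a world point, and turn so that tool x points at world angle push (rad)"""
    s=manip.read_state(); w,a,b,c=s['tool_rot']; R=Ro.from_quat([a,b,c,w])
    M=R.as_matrix(); yaw=np.arctan2(M[1,0],M[0,0])
    print('t',round(s['time'],2),'pos',np.round(s['eef_pos'],4),'xyaw',round(np.degrees(yaw),2),'tilt z',M[:,2].round(3),'F',np.round(s['contact_force'],1),'gap',round(s['finger_gap'],2))
    print('shift',(M.T@(np.array([x,y,z])-s['eef_pos'])).round(4), 'turn', None if push is None else round(-(push-yaw),3)); return s
E
python3 -c "
from h import *
s=to(.540,-.212,.231,np.radians(58.5));print(np.round(s['qpos'],2))
import pickle
T=pickle.load(open('top0.pkl','rb'));h=cv2.cvtColor(T['img'],cv2.COLOR_RGB2HSV)
m=cv2.inRange(h,(125,60,40),(165,255,255));m[:,:400]=0;r,b=rectz(T,m,.13);print(b)
print(onz(T,322,123,.1),onz(T,247,182,.15))
"
```

```text
t 1.35 pos [ 0.3448 -0.4095  0.2311] xyaw 58.36 tilt z [-0.  0. -1.] F [-0.1  0.2 -0.3] gap 0.5
shift [2.705e-01 6.260e-02 1.000e-04] turn -0.002
[ 1.03  0.59 -0.4   1.83  0.31  0.78 -0.08]
[[ 411.3126  -353.0537 ]
 [ 452.12845 -372.305  ]
 [ 486.10025 -300.2793 ]
 [ 445.2844  -281.028  ]]
[ 0.80818194 -0.00381799  0.1       ] [0.62936127 0.20193518 0.15      ]
```

Emit:
servo_tool --pt "0.054 0.0125 0" --pt "0.054 0.0125 0" --pt "0.054 0.0125 0" --pt "0.054 0.0125 0" --pt "0.054 0.0125 0" --turn '[0,0,0,0,0]' --jaw '[0.5,0.5,0.5,0.5,0.5]'

```text
time: 1.98
eef_pos: [0.5395, -0.2125, 0.231]
tool_rot: [-0.0, 0.873, 0.488, -0.0]
contact_force: [0.4, -0.7, -0.5]
finger_gap: 0.505
gripper_force: 0.0
```

Emit:
servo_tool --pt "0 0 0.04" --pt "0 0 0.04" --pt "0 0 0.03" --pt "0 0 0.011" --pt "0 0 0" --turn '[0,0,0,0,0]' --jaw '[0.5,0.5,0.5,0.5,0.5]'

```text
time: 2.6
eef_pos: [0.5385, -0.2137, 0.11]
tool_rot: [-0.0, 0.873, 0.488, -0.0]
contact_force: [0.6, -0.0, 0.3]
finger_gap: 0.495
gripper_force: 0.0
```

```bash
python3 -c "
from h import *
to(.566,-.169,.110,np.radians(58.5))
s=snap('side');a=cv2.resize(s['img'][140:310,220:400],None,fx=3,fy=3,interpolation=2);cv2.imwrite('pics/d.png',a[:,:,::-1])"
```

```text
t 2.6 pos [ 0.5385 -0.2137  0.11  ] xyaw 58.38 tilt z [-0.001  0.    -1.   ] F [ 0.6 -0.   0.3] gap 0.5
shift [ 0.0525 -0.0001  0.    ] turn -0.002
```

View pics/d.png

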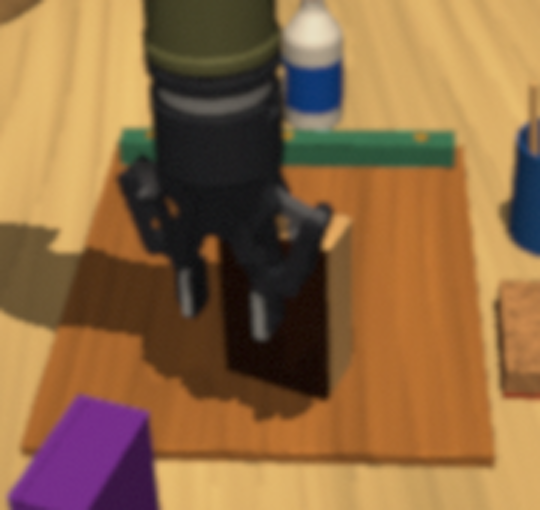

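Emit:
servo_tool --pt "0.01 0 0" --pt "0.01 0 0" --pt "0.01 0 0" --pt "0.01 0 0" --pt "0.01 0 0" --turn '[0,0,0,0,0]' --jaw '[0.5,0.5,0.5,0.5,0.5]'

```text
time: 3.28
eef_pos: [0.5652, -0.1708, 0.1104]
tool_rot: [0.0, 0.873, 0.488, -0.0]
contact_force: [-0.3, 0.1, 0.8]
finger_gap: 0.5
gripper_force: 0.4
```

Emit:
servo_tool --pt "0.008 0 0" --pt "0.006 0 0" --pt "0.006 0 0" --pt "0.006 0 0" --pt "0 0 0" --turn '[0,0,0,0,0]' --jaw '[0.5,0.5,0.5,0.5,0.5]'

```text
time: 3.9
eef_pos: [0.579, -0.1484, 0.1103]
tool_rot: [-0.0, 0.873, 0.488, 0.0]
contact_force: [-0.7, -0.6, -0.6]
finger_gap: 0.5
gripper_force: 0.0
```

```bash
python3 -c "
from h import *
to(.566,-.169,.110,np.radians(58.5))
s=snap('side');a=cv2.resize(s['img'][140:310,220:400],None,fx=3,fy=3,interpolation=2);cv2.imwrite('pics/e.png',a[:,:,::-1])"
```

```text
t 3.9 pos [ 0.579  -0.1484  0.1103] xyaw 58.42 tilt z [ 0.  0. -1.] F [-0.7 -0.6 -0.6] gap 0.5
shift [-0.0244 -0.0002  0.0003] turn -0.001
```

View pics/e.png

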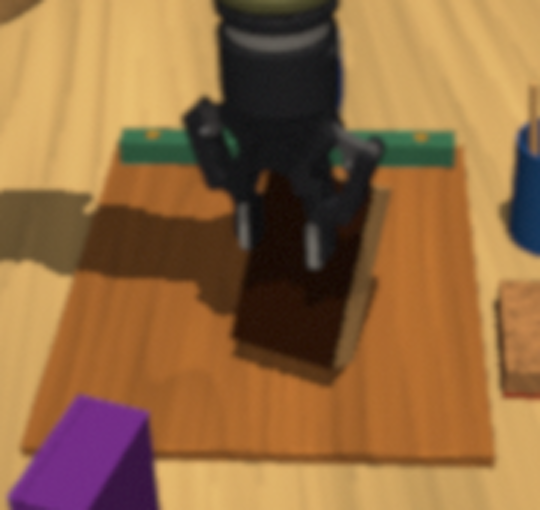

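The blank is tilted and its bottom end shows at crop (290,365). I'll push a little more and then back off.

Emit:
servo_tool --pt "0.008 0 0" --pt "0.006 0 0" --pt "0 0 0" --pt "-0.02 0 0" --pt "-0.03 0 0" --turn '[0,0,0,0,0]' --jaw '[0.5,0.5,0.5,0.5,0.5]'

```text
time: 4.58
eef_pos: [0.5589, -0.181, 0.1102]
tool_rot: [0.0, 0.873, 0.488, -0.0]
contact_force: [0.9, -0.1, 0.8]
finger_gap: 0.501
gripper_force: 0.0
```

Emit:
servo_tool --pt "-0.04 0 -0.03" --pt "-0.05 0 -0.03" --pt "-0.03 0 0" --pt "-0.03 0 0" --pt "0 0 0" --turn '[0,0,0,0,0]' --jaw '[0.5,0.5,0.5,0.5,0.5]'

```text
time: 5.2
eef_pos: [0.477, -0.3122, 0.17]
tool_rot: [0.0, 0.875, 0.484, -0.002]
contact_force: [-0.7, -0.2, -0.3]
finger_gap: 0.504
gripper_force: 0.0
```

```bash
python3 -c "
from h import *
import pickle
to(.566,-.169,.110,np.radians(58.5))
s=snap('side','f.png');t=snap('top');pickle.dump((s,t),open('f.pkl','wb'))
a=cv2.resize(s['img'][140:310,220:400],None,fx=2.2,fy=2.2,interpolation=2);b=cv2.resize(t['img'][135:280,255:415],None,fx=2.5,fy=2.5,interpolation=2)
h=max(a.shape[0],b.shape[0]);c=np.zeros((h,a.shape[1]+b.shape[1],3),np.uint8);c[:a.shape[0],:a.shape[1]]=a;c[:b.shape[0],a.shape[1]:]=b
print(c.shape);cv2.imwrite('pics/f.png',c[:,:,::-1])"
```

```text
t 5.2 pos [ 0.477  -0.3122  0.17  ] xyaw 57.93 tilt z [-0.003 -0.003 -1.   ] F [-0.7 -0.2 -0.3] gap 0.5
shift [ 0.1688 -0.0006  0.0594] turn -0.01
(374, 796, 3)
```

View pics/f.png

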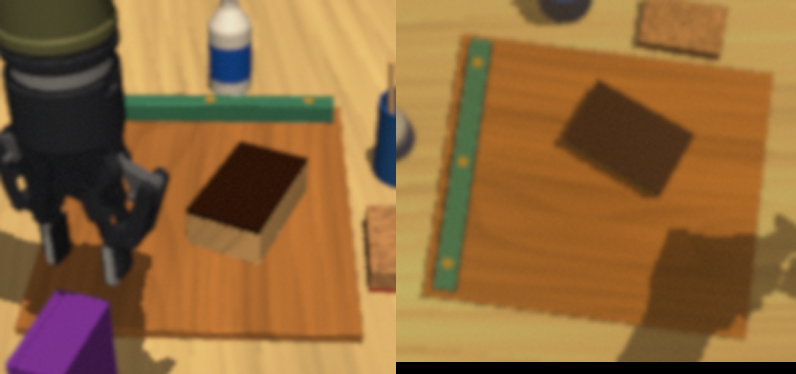

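The blank lies flat with the walnut up: right panel, centre about (625,138), skewed. I'll measure it in the stop's frame.

```bash
cat >> h.py <<'E'
BY=np.radians(-8.75); BX=np.array([np.cos(BY),np.sin(BY)]); BYv=np.array([-np.sin(BY),np.cos(BY)]); ST=np.array([.5985,.1078])
def sf(p): d=np.asarray(p)[:2]-ST; return np.array([d@BX,d@BYv])
def wf(x,y): return ST+x*BX+y*BYv
def blank(t,rng=None):
    m=cv2.inRange(t['img'],(0,0,0),(88,66,44)); o=np.zeros_like(m); o[150:262,282:400]=m[150:262,282:400]
    o=cv2.morphologyEx(o,cv2.MORPH_OPEN,np.ones((3,3)))
    n,l,st,c=cv2.connectedComponentsWithStats(o)
    for i in range(1,n):
        if st[i,4]>300:
            r,b=rectz(t,(l==i).astype(np.uint8)*255,.057)
            q=np.array([sf(p/1000) for p in b]); e=q[np.argsort(q[:,1])]
            L=[(q[k]-q[k-1]) for k in range(4)]; d=max(L,key=np.linalg.norm); d=d*np.sign(d[1])
            print('rect c',np.round(r[0],1),'size',np.round(r[1],1),'stopframe c',(q.mean(0)*1000).round(1),'skew deg (z axis to +x)',np.degrees(np.arctan2(d[0],d[1])).round(1),'corners',(e*1000).round(1).tolist())
E
python3 -c "
from h import *
import pickle
s,t=pickle.load(open('f.pkl','rb'));
print(t['img'][190,345],t['img'][240,385])
blank(t)"
```

```text
[75 47 23] [92 58 26]
rect c [619.6 -70.3] size [126.9  83.3] stopframe c [  47.9 -172.8] skew deg (z axis to +x) 23.3 corners [[61.1, -247.5], [-15.4, -214.6], [111.3, -131.0], [34.8, -98.0]]
```

Emit:
servo_tool --pt "0 0 0" --pt "0 0 0" --pt "0 0 0" --pt "0.058 0 0" --pt "0.058 0 0" --turn '[-0.136,-0.136,-0.136,0,0]' --jaw '[1,1,1,1,1]'

```text
time: 5.92
eef_pos: [0.4982, -0.1908, 0.1702]
tool_rot: [0.0, 0.756, 0.654, 0.001]
contact_force: [0.1, 1.3, 0.5]
finger_gap: -0.001
gripper_force: 0.0
```

Emit:
servo_tool --pt "0.058 0 0" --pt "0.058 0 0" --pt "0 0 0" --pt "0 0 0.03" --pt "0 0 0.03" --turn '[0,0,0,0,0]' --jaw '[1,1,1,1,1]'

```text
time: 6.55
eef_pos: [0.5146, -0.0781, 0.1098]
tool_rot: [0.0, 0.756, 0.655, 0.0]
contact_force: [-0.2, -1.0, -0.5]
finger_gap: 0.003
gripper_force: 0.0
```

```bash
python3 -c "
from h import *
p=wf(-.055,-.2);s=to(p[0],p[1],.032,np.radians(81.25));print(sf(s['eef_pos']))"
```

```text
t 6.55 pos [ 0.5146 -0.0781  0.1098] xyaw 81.78 tilt z [ 0.001 -0.001 -1.   ] F [-0.2 -1.  -0.5] gap 0.0
shift [-0.0034 -0.0004  0.0778] turn 0.009
[-0.05467151 -0.19653138]
```

Next I'll descend and swing it from the side. Contact should come after about 30 mm, so the total is about 65 mm.

Emit:
servo_tool --pt "-0.003 0 0.03" --pt "0 0 0.03" --pt "0 0 0.017" --pt "0 0.01 0" --pt "0 0.01 0" --turn '[0.009,0,0,0,0]' --jaw '[1,1,1,1,1]'

```text
time: 7.18
eef_pos: [0.5352, -0.0842, 0.034]
tool_rot: [0.001, 0.759, 0.651, 0.001]
contact_force: [0.2, 0.2, 0.6]
finger_gap: 0.003
gripper_force: 0.0
```

Emit:
servo_tool --pt "0 0.01 0" --pt "0 0.01 0" --pt "0 0.01 0" --pt "0 0.008 0" --pt "0 0.006 0" --turn '[0,0,0,0,0]' --jaw '[1,1,1,1,1]'

```text
time: 7.8
eef_pos: [0.5771, -0.0909, 0.0332]
tool_rot: [-0.0, 0.759, 0.651, -0.0]
contact_force: [-2.7, -1.0, 0.8]
finger_gap: 0.003
gripper_force: 1.1
```

```bash
python3 -c "
from h import *
p=wf(-.055,-.2);s=to(p[0],p[1],.032,np.radians(81.25));print(sf(s['eef_pos']))
t=snap('top','g.png');blank(t)"
```

```text
t 7.8 pos [ 0.5771 -0.0909  0.0332] xyaw 81.22 tilt z [-0.001 -0.    -1.   ] F [-2.7 -1.   0.8] gap 0.0
shift [-0.0004 -0.0641  0.0012] turn -0.001
[ 0.0091153  -0.19966758]
rect c [ 575.1 -121.6] size [302.7 223.3] stopframe c [  11.7 -230.3] skew deg (z axis to +x) 37.6 corners [[7.8, -418.3], [-169.1, -282.0], [192.6, -178.5], [15.7, -42.2]]
```

Emit:
servo_tool --pt "0 -0.03 0" --pt "0 -0.03 0" --pt "-0.06 0 0" --pt "-0.06 0 0" --pt "0 0 0" --turn '[0,0,0,0,0]' --jaw '[1,1,1,1,0.5]'

```text
time: 8.48
eef_pos: [0.4982, -0.208, 0.0332]
tool_rot: [0.002, 0.763, 0.647, -0.002]
contact_force: [0.3, 0.5, -0.1]
finger_gap: 0.201
gripper_force: 0.0
```

```bash
python3 -c "
from h import *
s=to(.5,-.2,.032,np.radians(81.25));print(sf(s['eef_pos']))
t=snap('top','g.png');blank(t)
a=cv2.resize(t['img'][135:300,255:415],None,fx=2.5,fy=2.5,interpolation=2);cv2.imwrite('pics/g2.png',a[:,:,::-1])"
```

```text
t 8.47 pos [ 0.4982 -0.208   0.0332] xyaw 80.6 tilt z [ 0.    -0.005 -1.   ] F [ 0.3  0.5 -0.1] gap 0.2
shift [0.0082 0.0005 0.0011] turn -0.011
[-0.05113378 -0.32736937]
rect c [639.7 -68.9] size [126.7  83.2] stopframe c [  67.6 -168.3] skew deg (z axis to +x) 16.0 corners [[90.1, -240.7], [10.1, -217.8], [125.0, -118.9], [45.0, -96.0]]
rect c [ 519.  -198.4] size [ 36.9 114.9] stopframe c [ -32.  -314.8] skew deg (z axis to +x) 84.0 corners [[-87.2, -339.1], [27.1, -327.1], [-91.1, -302.4], [23.3, -290.4]]
```

View pics/g2.png

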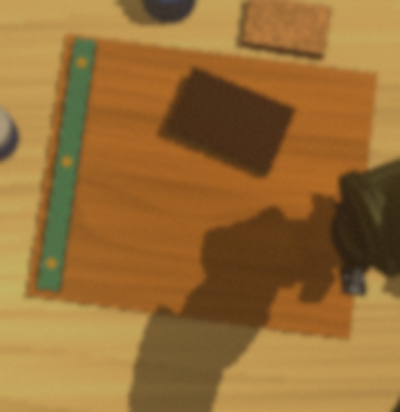

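The skew is 16° and the blank moved more than it turned. Next I'll push on the right part of the rear face with both fingers square to the stop, which turns it square while it advances.

Emit:
servo_tool --pt "0 0.056 0" --pt "0 0.057 0" --pt "0.025 0 0" --pt "0.027 0 0" --pt "0 0 0" --turn '[-0.011,0,0,0,0]' --jaw '[0.7,0.7,0.7,0.7,0.7]'

```text
time: 9.15
eef_pos: [0.6207, -0.1586, 0.0337]
tool_rot: [-0.001, 0.753, 0.658, 0.002]
contact_force: [-0.3, 0.0, 0.5]
finger_gap: 0.298
gripper_force: 0.0
```

```bash
python3 -c "
from h import *
p=wf(.062,-.275);s=to(p[0],p[1],.032,np.radians(81.25));print(sf(s['eef_pos']))"
```

```text
t 9.15 pos [ 0.6207 -0.1586  0.0337] xyaw 82.31 tilt z [ 0.002  0.004 -1.   ] F [-0.3  0.   0.5] gap 0.3
shift [-0.0151 -0.0007  0.0016] turn 0.018
[ 0.06244138 -0.25988259]
```

Emit:
servo_tool --pt "0 0 0" --pt "0.01 0 0" --pt "0.01 0 0" --pt "0.01 0 0" --pt "0.01 0 0" --turn '[0.015,0,0,0,0]' --jaw '[0.7,0.7,0.7,0.7,0.7]'

```text
time: 9.78
eef_pos: [0.625, -0.1253, 0.0333]
tool_rot: [0.0, 0.76, 0.649, -0.0]
contact_force: [0.0, -2.2, 0.1]
finger_gap: 0.3
gripper_force: 0.9
```

Emit:
servo_tool --pt "0.01 0 0" --pt "0.01 0 0" --pt "0.01 0 0" --pt "0.005 0 0" --pt "0 0 0" --turn '[0,0,0,0,0]' --jaw '[0.7,0.7,0.7,0.7,0.7]'

```text
time: 10.4
eef_pos: [0.6306, -0.0899, 0.0334]
tool_rot: [-0.0, 0.76, 0.65, 0.0]
contact_force: [-0.3, -1.3, -0.2]
finger_gap: 0.303
gripper_force: 0.0
```

```bash
python3 -c "
from h import *
s=to(.5,-.2,.032,np.radians(81.25));print(sf(s['eef_pos']))
t=snap('top','h.png');blank(t)
s=snap('side');a=cv2.resize(t['img'][135:300,255:415],None,fx=2.2,fy=2.2,interpolation=2);b=cv2.resize(s['img'][150:310,220:400],None,fx=2.27,fy=2.27,interpolation=2)
h=max(a.shape[0],b.shape[0]);c=np.zeros((h,a.shape[1]+b.shape[1],3),np.uint8);c[:a.shape[0],:a.shape[1]]=a;c[:b.shape[0],a.shape[1]:]=b
cv2.imwrite('pics/h2.png',c[:,:,::-1])"
```

```text
t 10.4 pos [ 0.6306 -0.0899  0.0334] xyaw 81.07 tilt z [ 0.     0.001 -1.   ] F [-0.3 -1.3 -0.2] gap 0.3
shift [-0.1291 -0.112   0.0012] turn -0.003
[ 0.06184126 -0.19050201]
rect c [ 604.  -124.1] size [358.1 244.6] stopframe c [  40.7 -228.4] skew deg (z axis to +x) 38.1 corners [[26.5, -444.8], [-166.0, -293.9], [247.4, -162.9], [54.8, -12.0]]
```

View pics/h2.png

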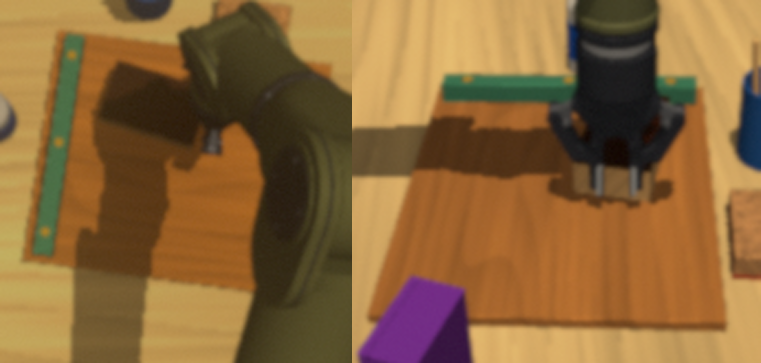

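The side panel shows both fingers, at (600,180) and (635,180), within the rear end, which spans x 575–655 and is nearly square. I'll push on.

Emit:
servo_tool --pt "0.008 0 0" --pt "0.008 0 0" --pt "0.008 0 0" --pt "0.006 0 0" --pt "0.002 0 0" --turn '[-0.003,0,0,0,0]' --jaw '[0.7,0.7,0.7,0.7,0.7]'

```text
time: 11.12
eef_pos: [0.6354, -0.0585, 0.0333]
tool_rot: [-0.0, 0.759, 0.651, 0.0]
contact_force: [0.5, -1.5, -0.7]
finger_gap: 0.298
gripper_force: 1.0
```

Emit:
servo_tool --pt "-0.04 0 0" --pt "-0.05 0 0" --pt "-0.05 0 0" --pt "0 0 0" --pt "0 0 0" --turn '[0,0,0,0,0]' --jaw '[0.7,0.7,0.7,0.7,0.7]'

```text
time: 11.75
eef_pos: [0.6143, -0.1967, 0.0334]
tool_rot: [-0.0, 0.759, 0.651, 0.001]
contact_force: [0.4, 0.3, -0.6]
finger_gap: 0.303
gripper_force: 0.0
```

```bash
python3 -c "
from h import *
s=to(.5,-.2,.032,np.radians(81.25));print(sf(s['eef_pos']))
t=snap('top','i.png');blank(t)"
```

```text
t 11.75 pos [ 0.6143 -0.1967  0.0334] xyaw 81.18 tilt z [ 0.001  0.002 -1.   ] F [ 0.4  0.3 -0.6] gap 0.3
shift [-0.0208 -0.1124  0.0013] turn -0.001
[ 0.0619213  -0.29856599]
rect c [ 652.7 -197.4] size [ 52.  142.4] stopframe c [  99.9 -293.4] skew deg (z axis to +x) 84.0 corners [[31.8, -326.6], [173.5, -311.8], [26.4, -275.0], [168.1, -260.2]]
rect c [642.8  24.5] size [135.6  81.5] stopframe c [ 56.4 -75.6] skew deg (z axis to +x) 6.7 corners [[89.1, -147.6], [8.1, -138.2], [104.8, -13.0], [23.8, -3.5]]
```

Skew is about 6.7°, with the front-left corner almost touching the stop. Pushing on with the square fingers should rotate it home.

Emit:
servo_tool --pt "0.05 0.001 0" --pt "0.05 0.001 0" --pt "0.032 0.001 0" --pt "0.008 0 0" --pt "0.006 0 0" --turn '[0,0,0,0,0]' --jaw '[0.7,0.7,0.7,0.7,0.7]'

```text
time: 12.42
eef_pos: [0.639, -0.0542, 0.0332]
tool_rot: [0.0, 0.759, 0.651, -0.001]
contact_force: [0.2, -1.2, -0.5]
finger_gap: 0.298
gripper_force: 0.0
```

Emit:
servo_tool --pt "0.003 0 0" --pt "0.003 0 0" --pt "0.003 0 0" --pt "0 0 0" --pt "0 0 0" --turn '[0,0,0,0,0]' --jaw '[0.7,0.7,0.7,0.7,0.7]'

```text
time: 13.05
eef_pos: [0.6412, -0.0492, 0.0333]
tool_rot: [0.002, 0.761, 0.649, -0.001]
contact_force: [1.9, -5.4, -0.7]
finger_gap: 0.299
gripper_force: 2.6
```

```bash
python3 -c "
from h import *
s=to(.5,-.2,.032,np.radians(81.25));print(sf(s['eef_pos']))"
```

```text
t 13.05 pos [ 0.6412 -0.0492  0.0333] xyaw 80.98 tilt z [ 0.001 -0.004 -1.   ] F [ 1.9 -5.4 -0.7] gap 0.3
shift [-0.1711 -0.1158  0.0018] turn -0.005
[ 0.06603507 -0.14864477]
```

Emit:
servo_tool --pt "0.003 0 0" --pt "0.003 0 0" --pt "0.003 0 0" --pt "0.002 0 0" --pt "0 0 0" --turn '[0,0,0,0,0]' --jaw '[0.7,0.7,0.7,0.7,0.7]'

```text
time: 13.68
eef_pos: [0.6449, -0.0477, 0.034]
tool_rot: [0.007, 0.763, 0.647, -0.004]
contact_force: [4.8, -18.5, 1.1]
finger_gap: 0.3
gripper_force: 8.6
```

```bash
python3 -c "
from h import *
s=to(.5,-.2,.032,np.radians(81.25));print(sf(s['eef_pos']))"
```

```text
t 13.68 pos [ 0.6449 -0.0477  0.034 ] xyaw 80.6 tilt z [ 0.004 -0.016 -1.   ] F [  4.8 -18.5   1.1] gap 0.3
shift [-0.1738 -0.1181  0.0038] turn -0.011
[ 0.06954723 -0.14667672]
```

The arm is blocked at 18 N, so the blank is either home or jammed. I'll back off and look.

Emit:
servo_tool --pt "-0.03 0 0" --pt "-0.05 0 0" --pt "-0.06 0 0" --pt "-0.03 0 0" --pt "0 0 0" --turn '[0,0,0,0,0]' --jaw '[0.7,0.7,0.7,0.7,0.7]'

```text
time: 14.3
eef_pos: [0.6149, -0.2071, 0.033]
tool_rot: [0.001, 0.762, 0.648, -0.001]
contact_force: [0.2, 0.5, 0.3]
finger_gap: 0.302
gripper_force: 0.0
```

```bash
python3 -c "
from h import *
s=to(.5,-.2,.032,np.radians(81.25));print(sf(s['eef_pos']))
t=snap('top');s=snap('side');blank(t)
import pickle;pickle.dump((s,t),open('j.pkl','wb'))
a=cv2.resize(t['img'][140:270,260:360],None,fx=4,fy=4,interpolation=2);b=cv2.resize(s['img'][165:285,250:380],None,fx=3,fy=3,interpolation=2)
h=max(a.shape[0],b.shape[0]);c=np.zeros((h,a.shape[1]+b.shape[1],3),np.uint8);c[:a.shape[0],:a.shape[1]]=a;c[:b.shape[0],a.shape[1]:]=b
print(c.shape);cv2.imwrite('pics/j2.png',c[:,:,::-1])"
```

```text
t 14.3 pos [ 0.6149 -0.2071  0.033 ] xyaw 80.79 tilt z [-0.001 -0.002 -1.   ] F [0.2 0.5 0.3] gap 0.3
shift [-0.0114 -0.1146  0.0011] turn -0.008
[ 0.06414331 -0.30868855]
rect c [ 654.3 -201.8] size [ 43.3 145.6] stopframe c [ 102.2 -297.5] skew deg (z axis to +x) 84.0 corners [[32.1, -326.6], [176.9, -311.5], [27.6, -283.6], [172.4, -268.5]]
rect c [644.1  34.1] size [127.5  82.2] stopframe c [ 56.3 -65.9] skew deg (z axis to +x) 3.0 corners [[94.0, -131.7], [11.9, -127.4], [100.7, -4.3], [18.6, -0.0]]
(520, 790, 3)
```

View pics/j2.png

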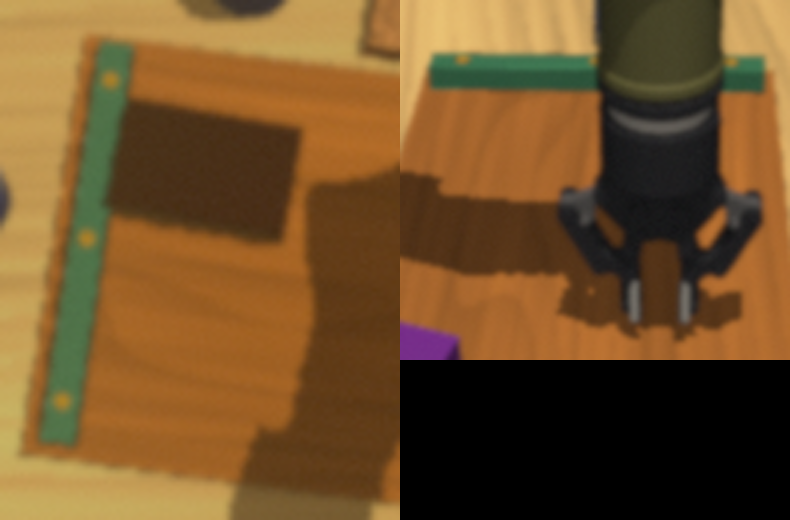

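The top panel shows the leading end against the stop at about (120,155), with perhaps a slight skew left. I'll fit the edges for a better angle.

```bash
cat >> h.py <<'E'
def fine(t):
    """skew and gaps by line fits to half-level crossings of grey along scan lines (stop frame, z=.057)"""
    g=cv2.GaussianBlur(cv2.cvtColor(t['img'],cv2.COLOR_RGB2GRAY),(3,3),0).astype(np.float32)
    def samp(P):
        uv=proj(t,[[*wf(*p),.057] for p in P]).astype(np.float32); return cv2.remap(g,uv[:,0],uv[:,1],1).ravel() if 0 else cv2.remap(g,uv[None,:,0],uv[None,:,1],1).ravel()
    m=cv2.inRange(t['img'],(0,0,0),(88,66,44)); 
    def edge(mk,ts):
        out=[]
        for a in mk:
            v=samp([a(q) for q in ts]); d=np.abs(np.diff(v)); k=d.argmax(); w=d[max(0,k-5):k+6]; out.append(a((w*ts[max(0,k-5):k+6][:len(w)]).sum()/w.sum()))
        out=np.array(out); return out
    ts=lambda c:np.arange(c-.015,c+.015,.001)
    q=CEN
    for n,P in dict(left=edge([lambda s,y=y:(s,y) for y in np.arange(q[1]-.05,q[1]+.045,.004)],ts(q[0]-.04)),right=edge([lambda s,y=y:(s,y) for y in np.arange(q[1]-.05,q[1]+.045,.004)],ts(q[0]+.04)),rear=edge([lambda s,x=x:(x,s) for x in np.arange(q[0]-.03,q[0]+.031,.003)],ts(q[1]-.065)),front=edge([lambda s,x=x:(x,s) for x in np.arange(q[0]-.03,q[0]+.031,.003)],ts(q[1]+.065))).items():
        i=1 if n in('left','right') else 0; f=np.polyfit(P[:,i]-q[i],P[:,1-i],1); r=P[:,1-i]-np.polyval(f,P[:,i]-q[i])
        print(n,'mid mm',(f[1]*1000).round(1),'skew deg',(np.degrees(f[0])*(1 if i else -1)).round(2),'rms',(r.std()*1000).round(2))
    P=[]
    h=cv2.cvtColor(t['img'],cv2.COLOR_RGB2HSV); gm=cv2.inRange(h,(38,50,30),(95,255,255)); gm[:,:255]=0;gm[:,305:]=0;gm[:140]=0;gm[262:]=0
    ys,xs=np.nonzero(gm); W=np.array([onz(t,u,v,.037)[:2] for u,v in zip(xs,ys)]); vx,vy,x0,y0=cv2.fitLine((W*1000).astype(np.float32),2,0,.01,.01).ravel()
    print('stop line deg',np.degrees(np.arctan2(vy,vx)).round(2),'mid stopframe',(sf(np.array([x0,y0])/1000)*1000).round(1))
E
cat > m.py <<'E'
import h,sys,pickle
h.CEN=[float(sys.argv[1]),float(sys.argv[2])]
t=pickle.load(open('j.pkl','rb'))[1] if len(sys.argv)>3 else h.snap('top')
h.blank(t);h.fine(t)
E
python3 m.py .056 -.066 old
```

```text
rect c [ 654.3 -201.8] size [ 43.3 145.6] stopframe c [ 102.2 -297.5] skew deg (z axis to +x) 84.0 corners [[32.1, -326.6], [176.9, -311.5], [27.6, -283.6], [172.4, -268.5]]
rect c [644.1  34.1] size [127.5  82.2] stopframe c [ 56.3 -65.9] skew deg (z axis to +x) 3.0 corners [[94.0, -131.7], [11.9, -127.4], [100.7, -4.3], [18.6, -0.0]]
left mid mm 11.5 skew deg 2.98 rms 0.88
right mid mm 100.3 skew deg 3.2 rms 0.56
rear mid mm -132.8 skew deg 2.55 rms 0.35
front mid mm -0.6 skew deg 2.11 rms 0.47
stop line deg -8.66 mid stopframe [-5.6 11.6]
```

The skew is about 2.8° and the finger's friction jammed it. As the hint says, I'll nudge its left side near the rear.

Emit:
servo_tool --pt "0 -0.045 0" --pt "0 -0.045 0" --pt "0 0 0" --pt "0.05 0 0" --pt "0.05 0 0" --turn '[-0.008,0,0,0,0]' --jaw '[1,1,1,1,1]'

```text
time: 15.02
eef_pos: [0.5439, -0.0868, 0.0336]
tool_rot: [0.0, 0.757, 0.654, 0.002]
contact_force: [1.2, 1.3, -0.2]
finger_gap: -0.001
gripper_force: 0.0
```

Emit:
servo_tool --pt "0.05 0 0" --pt "0.035 0 0" --pt "0 0 0" --pt "0 0.01 0" --pt "0 0 0" --turn '[0,0,0,0,0]' --jaw '[1,1,1,1,1]'

```text
time: 15.65
eef_pos: [0.5656, -0.0088, 0.0333]
tool_rot: [0.001, 0.758, 0.653, 0.0]
contact_force: [0.7, -1.1, 0.6]
finger_gap: 0.002
gripper_force: 0.0
```

```bash
python3 -c "
from h import *
p=wf(.006,-.118);s=to(*p,.033,np.radians(81.3));print(sf(s['eef_pos']))"; python3 m.py .056 -.066
```

```text
t 15.65 pos [ 0.5656 -0.0088  0.0333] xyaw 81.49 tilt z [ 0.002 -0.001 -1.   ] F [ 0.7 -1.1  0.6] gap 0.0
shift [0.0022 0.0208 0.0004] turn 0.003
[-0.01481147 -0.12026139]
rect c [559.9 -11.8] size [302.2 251.8] stopframe c [ -20.  -124.1] skew deg (z axis to +x) 19.7 corners [[47.6, -308.8], [-189.4, -224.0], [149.5, -24.3], [-87.6, 60.6]]
rect c [ 447.6 -136.2] size [111.   64.5] stopframe c [-112.1 -264.1] skew deg (z axis to +x) -7.7 corners [[-136.6, -323.5], [-72.7, -314.9], [-151.4, -213.4], [-87.5, -204.8]]
left mid mm 13.3 skew deg -0.33 rms 6.18
right mid mm 100.6 skew deg 2.79 rms 3.98
rear mid mm -134.7 skew deg -0.13 rms 8.39
front mid mm -0.5 skew deg 2.84 rms 0.54
stop line deg -8.64 mid stopframe [12.1 11.6]
```

Emit:
servo_tool --pt "0 0.01 0" --pt "0 0.006 0" --pt "0 0.004 0" --pt "0 0.003 0" --pt "0 0 0" --turn '[0,0,0,0,0]' --jaw '[1,1,1,1,1]'

```text
time: 16.32
eef_pos: [0.5869, -0.0106, 0.0333]
tool_rot: [-0.0, 0.757, 0.654, -0.0]
contact_force: [0.0, -0.1, -0.3]
finger_gap: 0.001
gripper_force: 0.0
```

```bash
python3 -c "
from h import *
s=to(.6,0,.033,np.radians(81.3));print(sf(s['eef_pos']))"; python3 m.py .056 -.066 | grep -E 'right|front'
```

```text
t 16.32 pos [ 0.5869 -0.0106  0.0333] xyaw 81.63 tilt z [-0. -0. -1.] F [ 0.  -0.1 -0.3] gap 0.0
shift [0.0124 0.0114 0.0003] turn 0.006
[ 0.00651479 -0.1187609 ]
right mid mm 100.7 skew deg 6.52 rms 6.03
front mid mm -0.6 skew deg 2.4 rms 0.51
```

Emit:
servo_tool --pt "0 0.003 0" --pt "0 0.003 0" --pt "0 0.002 0" --pt "0 0 0" --pt "0 0 0" --turn '[0.006,0,0,0,0]' --jaw '[1,1,1,1,1]'

```text
time: 17.0
eef_pos: [0.5945, -0.0121, 0.0331]
tool_rot: [0.0, 0.759, 0.651, -0.0]
contact_force: [-2.4, -0.6, 0.6]
finger_gap: 0.001
gripper_force: 1.0
```

```bash
python3 -c "
from h import *
s=to(.6,0,.033,np.radians(81.3));print(sf(s['eef_pos']))"; python3 m.py .056 -.066 | grep -E 'right|front'
```

```text
t 17.0 pos [ 0.5945 -0.0121  0.0331] xyaw 81.28 tilt z [-0. -0. -1.] F [-2.4 -0.6  0.6] gap 0.0
shift [0.0128 0.0036 0.0001] turn -0.0
[ 0.01427118 -0.1190749 ]
right mid mm 101.0 skew deg 8.47 rms 6.92
front mid mm 0.3 skew deg -1.24 rms 0.82
```

The skew has changed. I'll retract and measure.

Emit:
servo_tool --pt "0 -0.045 0" --pt "-0.06 0 0" --pt "-0.06 0 0" --pt "-0.06 0 0" --pt "0 0 0" --turn '[0,0,0,0,0]' --jaw '[1,1,1,1,0.5]'

```text
time: 17.68
eef_pos: [0.522, -0.1909, 0.0332]
tool_rot: [0.002, 0.762, 0.647, -0.001]
contact_force: [-0.1, 0.8, 0.3]
finger_gap: 0.202
gripper_force: 0.0
```

```bash
python3 -c "
from h import *
p=wf(.062,-.175);s=to(*p,.033,np.radians(81.3));print(sf(s['eef_pos']))"; python3 m.py .058 -.066
```

```text
t 17.68 pos [ 0.522  -0.1909  0.0332] xyaw 80.65 tilt z [ 0.001 -0.005 -1.   ] F [-0.1  0.8  0.3] gap 0.2
shift [ 0.1328  0.0908 -0.0003] turn -0.011
[-0.03012894 -0.30683957]
rect c [649.   34.7] size [127.1  82. ] stopframe c [ 61.  -64.6] skew deg (z axis to +x) -1.0 corners [[21.2, -128.8], [103.1, -127.4], [18.9, -1.7], [100.8, -0.3]]
rect c [ 540.8 -190.9] size [ 54.1 136.1] stopframe c [ -11.6 -304. ] skew deg (z axis to +x) 84.0 corners [[-76.5, -338.0], [58.9, -323.8], [-82.1, -284.1], [53.3, -270.0]]
left mid mm 16.5 skew deg -1.07 rms 0.83
right mid mm 104.7 skew deg -1.13 rms 0.59
rear mid mm -131.6 skew deg -0.92 rms 0.54
front mid mm -0.0 skew deg -0.59 rms 0.69
stop line deg -8.55 mid stopframe [-6.8 11.6]
```

Skew is now about −1° with the end at the stop. I'll finish with a gentle centred two-finger push to seat it.

Emit:
servo_tool --pt "0 0.045 0" --pt "0 0.045 0" --pt "0.05 0 0" --pt "0.05 0 0" --pt "0.035 0 0" --turn '[-0.011,0,0,0,0]' --jaw '[0.5,0.5,0.5,0.5,0.5]'

```text
time: 18.35
eef_pos: [0.6326, -0.0553, 0.0338]
tool_rot: [-0.001, 0.753, 0.658, 0.003]
contact_force: [-0.1, 0.9, -0.5]
finger_gap: 0.496
gripper_force: 0.0
```

Emit:
servo_tool --pt "0.006 0 0" --pt "0.004 0 0" --pt "0.003 0 0" --pt "0.003 0 0" --pt "0 0 0" --turn '[0,0,0,0,0]' --jaw '[0.5,0.5,0.5,0.5,0.5]'

```text
time: 18.98
eef_pos: [0.6333, -0.0469, 0.0333]
tool_rot: [0.0, 0.755, 0.655, 0.0]
contact_force: [0.0, -0.3, 0.8]
finger_gap: 0.502
gripper_force: 0.0
```

```bash
python3 -c "
from h import *
p=wf(.062,-.145);s=to(*p,.033,np.radians(81.3));print(sf(s['eef_pos']))"
```

```text
t 18.98 pos [ 0.6333 -0.0469  0.0333] xyaw 81.88 tilt z [ 0.  0. -1.] F [ 0.  -0.3  0.8] gap 0.5
shift [0.0025 0.0041 0.0003] turn 0.01
[ 0.05792464 -0.14756823]
```

Emit:
servo_tool --pt "0 0.003 0" --pt "0.002 0 0" --pt "0.002 0 0" --pt "0.002 0 0" --pt "0.001 0 0" --turn '[0.01,0,0,0,0]' --jaw '[0.5,0.5,0.5,0.5,0.5]'

```text
time: 19.6
eef_pos: [0.636, -0.0443, 0.0332]
tool_rot: [0.001, 0.759, 0.651, -0.003]
contact_force: [-3.4, -6.7, 4.2]
finger_gap: 0.497
gripper_force: 4.2
```

```bash
python3 -c "
from h import *
p=wf(.062,-.145);s=to(*p,.033,np.radians(81.3));print(sf(s['eef_pos']))"
```

```text
t 19.6 pos [ 0.636  -0.0443  0.0332] xyaw 81.26 tilt z [-0.003 -0.006 -1.   ] F [-3.4 -6.7  4.2] gap 0.5
shift [-0.0004  0.0018  0.0002] turn -0.001
[ 0.06021065 -0.14463628]
```

Contact force is about 7 N. I'll give it one last small press, then withdraw and rise.

Emit:
servo_tool --pt "0.003 0 0" --pt "0.002 0 0" --pt "0 0 0" --pt "0 0 0" --pt "0 0 0" --turn '[0,0,0,0,0]' --jaw '[0.5,0.5,0.5,0.5,0.5]'

```text
time: 20.23
eef_pos: [0.6355, -0.0441, 0.0333]
tool_rot: [0.003, 0.76, 0.65, -0.006]
contact_force: [-3.5, -12.3, 6.4]
finger_gap: 0.5
gripper_force: 7.0
```

Emit:
servo_tool --pt "-0.02 0 0" --pt "-0.05 0 0" --pt "-0.06 0 0" --pt "-0.06 0 -0.01" --pt "0 -0.02 -0.05" --turn '[0,0,0,0,0]' --jaw '[0.5,0.5,0.5,0.5,0.5]'

```text
time: 20.85
eef_pos: [0.5861, -0.2279, 0.0903]
tool_rot: [-0.001, 0.762, 0.648, -0.003]
contact_force: [0.3, 0.8, 1.2]
finger_gap: 0.503
gripper_force: 0.0
```

```bash
python3 m.py .060 -.066; python3 -c "
from h import *
s=to(.6,-.2,.1);print(sf(s['eef_pos']))"
```

```text
rect c [648.7  34.9] size [126.2  80.7] stopframe c [ 60.7 -64.4] skew deg (z axis to +x) 0.1 corners [[100.9, -127.6], [20.2, -127.4], [101.1, -1.4], [20.4, -1.3]]
left mid mm 16.0 skew deg 0.05 rms 0.78
right mid mm 104.1 skew deg -0.17 rms 0.49
rear mid mm -131.0 skew deg 0.07 rms 0.52
front mid mm 0.8 skew deg -0.43 rms 0.79
stop line deg -8.5 mid stopframe [-7.4 11.7]
t 20.9 pos [ 0.5884 -0.2238  0.0984] xyaw 80.98 tilt z [ 0.003 -0.002 -1.   ] F [-3.5  2.4  3.4] gap 0.5
shift [ 0.0254  0.0078 -0.0016] turn None
[ 0.0404283  -0.32933252]
```

Square within 0.2° and flush. I'll let the arm settle and hand in.

Emit:
servo_tool --pt "0 0 -0.04" --pt "0 0 -0.04" --pt "0 0 0" --pt "0 0 0" --pt "0 0 0" --turn '[0,0,0,0,0]' --jaw '[0.5,0.5,0.5,0.5,0.5]'

```text
time: 21.52
eef_pos: [0.5889, -0.2195, 0.172]
tool_rot: [-0.001, 0.758, 0.652, -0.001]
contact_force: [-0.7, 0.1, -0.2]
finger_gap: 0.499
gripper_force: 0.0
```

```bash
python3 -c "
from bench import manip
print(manip.job_done())"
```

```text
the job is handed in; nothing more can be done
None
```

I handed the job in at about 21.5 s with the hand raised clear: the blank lies walnut-up, flush against the stop and square to within about 0.4° by the last top picture. I sent no move near the glue, pot or cork, but I did not re-measure them, and the hand-in returned no verdict.

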